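# Put the small carver's mallet away in the tool cabinet's door

## Task

Swing the door of the wooden tool cabinet open to about a right angle or wider, and leave it open. Then stand the smaller of the two round mallets, handle up, in the wooden ring on the little shelf on the inside of the door, standing flat on the shelf floor, and let go. Leave the larger mallet and the oil bottle where they stand.

Things in the scene. Friction and masses are not known exactly. Their poses are not given: they have to be found in the camera images.
- cabinet: wooden tool cabinet on the bench, 170 mm deep (its x), 220 wide (its y), 260 high; fixed to the bench. Origin at the centre of its underside; its front, with the door, looks along its -x, roughly towards the robot. Its closed top is at 260 mm.
- door (a joint): angle of the cabinet door in rad: 0 closed, grows as it opens towards the robot, 1.57 square to the front, stop at 1.9. The hinge is the vertical line at the cabinet's front left edge (its +y side). The hinge is a little stiff and the door stays where it is left.
- door_hinge (a point): point on the hinge line, 220 mm above the bench. Its axes turn with the door: y along the panel from free edge to hinge, x from the outside of the door to its inside (parallel to the cabinet's axes when closed), z up. Panel 16 mm thick (x -17 to -1 mm here), 220 mm wide (y 0 to -220 mm), 30 to 260 mm above the bench.
- door_handle (a point): grip point on the door's handle, a vertical round dark steel bar 16 mm thick, 137 to 248 mm above the bench, its axis 40 mm off the door's outer face and 190 mm from the hinge line. Point on that axis, 220 mm above the bench (40 mm below the cabinet top); axes as door_hinge. Two 10 mm stand-offs join bar and panel 158 and 208 mm above the bench.
- ring_floor (a point): centre of the shelf floor within the wooden ring on the door's inside, 50 mm above the bench; turns with the door, axes as door_hinge. Ring 70 mm inside, 88 mm outside, rim 25 mm above this point; its axis is 54 mm from the panel's inner face and 115 mm from the hinge line. Inside the cabinet while the door is closed, free from above once it is open.
- small_mallet: the smaller round carver's mallet of turned wood, standing on its head, handle up, 185 mm tall. Head: 60 mm in diameter at the foot, tapering to 48 mm, 85 mm high; handle: round, 28 mm in diameter from 110 mm up to its top at 185 mm. 0.2 to 0.4 kg. Origin at the centre of its underside, z up along the handle.
- large_mallet: the larger round mallet, same shape and wood, standing on its head, 215 mm tall, head 86 mm in diameter and 110 mm high, handle 28 mm in diameter. It does not fit the ring. To be left alone. Origin at the centre of its underside.
- oil_bottle: brown glass bottle, 56 mm in diameter, 140 mm tall, standing on the bench. To be left alone. Origin at the centre of its underside.
There are look-alikes about, which are no part of the job. Leave any green or yellow look-alike of the small_mallet alone.

How it is judged:
On the way, in this order (a step that is already met when the one before it is completed fails the run):
1. the cabinet door is swung open to about a right angle or wider (value of joint door above 1.4 rad), for 0.2 s.
2. the smaller mallet stands in the ring on the door (horizontal distance between small_mallet and ring_floor below 0.009 m and z of small_mallet in the frame of ring_floor between -0.006 and 0.006 m and angle between small_mallet's own z axis and vertical below 0.1 rad), for 0.2 s.
At the end, for the whole second after the job is handed in: The door stands open at 1.4 rad (80 degrees) or more and still; the smaller mallet stands at rest in the ring, handle up, its foot on the shelf floor (within 6 mm in height, 9 mm of the ring's centre, tilted less than 0.1 rad); the larger mallet and the bottle are within 30 mm of where they stood (all of step 2 and value of joint door above 1.4 rad and linear speed of small_mallet below 0.02 m/s and velocity of joint door between -0.05 and 0.05 rad/s); the robot touches nothing.
It fails at once if the larger mallet is moved more than 30 mm (distance of large_mallet from where it was at the start of the episode above 0.03 m).
It fails at once if the oil bottle is moved more than 30 mm (distance of oil_bottle from where it was at the start of the episode above 0.03 m).
It also fails if it takes over 58 s, if anything falls off the work surface, if the arm or the gripper's body presses on something with over 40 N, if the wrist force passes 120 N, or if a joint passes its speed limit or range.

## Robot

A 6-joint arm with a two-finger parallel gripper is mounted at the origin on the work surface. World frame = base frame: x ahead of the robot, y to its left, z up, the work surface at z = 0. Lengths are in m, angles in rad, forces in N, time in s.
With the tool pointing down it reaches from about 0.25 to 0.725 m from the base axis. Payload 4 kg.
Tool frame: the origin (TCP) lies at the very end of the fingers, on their centre line; the grasp point (between the pads) lies 19 mm behind it; z points along the fingers, y is the line along which they close (so a half turn about z gives the same grasp; the last joint's range is limited). The gripper opens to 85 mm and grips with 20 to 120 N. Pads are 22 mm wide; open, the fingers measure 114 mm over their backs; the gripper's body (76 mm by 85 mm) begins 54 mm behind the grasp point. The pads swing forward as they close: fully open they stand 13 mm farther back than shut.
Start: joints at [1.105, 0.241, 0.005, 1.335, 0, 1.571], TCP at [0.225, 0.447, 0.209] pointing down, gripper open.
Joint ranges: [-2.72, 2.72], [-1.05, 1.87], [-1.09, 1.28], [-1.99, 2.15], [-1.42, 1.44], [-3.14, 3.14]. Speed limits (rad/s): [2.79, 2.79, 3.14, 3.14, 3.14, 3.14].

## Interface

Orientations are given as a unit quaternion [x, y, z, w].
In Python, from workcell import * gives the robot as it stands. The module is installed in compiled form; this text tells all that it offers.
- The arm moves only by the tool send_rows, never from a script. Its argument "steps" is text: rows parted by semicolons, each of 7 numbers parted by spaces: the opening, from -1 (shut) to 1 (fully open), then the shift along the world's x, y, z in m, then the turn, a rotation vector about the world's x, y, z in rad. A call has exactly 5 rows; each row shifts and turns the commanded pose from where the row before left it; what a row does not reach is not made up. A row lasts 1/12 s, in which the tool goes at most 41.7 mm and 7.16 degrees, less where a joint would pass 70% of its speed; a pose out of reach is approached as far as the arm can. A call is refused whole if a number of a shift passes 0.0417 or a number of a turn 0.125, either way. A call with a gripper value outside its range is refused whole. The fingers move at their own pace and stop on an object; the grip force is fixed at half the most. Time passes only in rows, so rows that do not move let the fingers close, or fill a call up. It gives the time, the measured TCP pose, the force, the opening and the grip force at its end, in the units of the state.
- get_obs(): the state, without advancing time (a new reading comes with each control period).
- camera(name): name is "scene" or "top" or "wrist"; returns a dict with "frame" (480x640x3 uint8, red, green, blue), "range_z" (480x640 float32, m along the optical axis (not along the pixel's ray), 0 where there is no reading), "camera_matrix" (3x3 intrinsics, pixels), "extrinsics" (4x4, takes a point from world to camera coordinates); the wrist camera has in their place "T_tool_cam" (4x4, takes a point from camera to tool coordinates, whose origin is the TCP and whose axes are the flange's). Camera axes: x right, y down, z forward; pixel columns grow to the right and rows downward; lengths in m; the calibration is good to about 2 mm. The wrist camera is an equidistant fisheye: a pixel r from the principal point sees the ray r / f radians off the axis. A picture is of the moment at which its call begins: read the wrist's pose just before it.
- job_done(): hands the job in; it is judged then, once.
The state is a dict: "clock": time; "joint_pos": joint angles; "joint_vel": joint speeds; "tau": joint torques, N m; "eef_pos": TCP position; "tool_rot": TCP orientation; "ft_force": force on the tool from outside, world axes, zero at the start; "ft_torque": the same for the moment, N m; "grip_width": finger opening in m; "grasp_force": force on a finger pad.
Only numpy, scipy, OpenCV 4.12 (cv2) and the standard library are available. Lean on these libraries where they do the work, as an engineer would, in place of code of your own. Each camera call takes 0.05 s, during which the arm holds its last target. There are 200 camera calls.

## Working session

There is one attempt and no reset: what is moved stays moved. The work goes in short steps, Python scripts to look and compute and a tool call to move; the robot and the scene stay as the last step left them, time stands still between calls to the robot, and variables do not carry over. Pictures are saved under pics/ and viewed, at most 10 in all, crops included, and the job is handed in when it is done.

Besides the shell and the picture viewer there is one more tool, called after "Emit:" by a JSON object that holds its "api" and its "payload". send_rows: Moves the arm, as the interface text tells. Its arguments: {"type":"object","properties":{"steps":{"type":"string"}},"required":["steps"]}

```bash
mkdir -p pics; cat > h.py <<'E'
import numpy as np, cv2
from workcell import *
def grab(n):
    c=camera(n); return c
def save(c,f): cv2.imwrite(f,cv2.cvtColor(c["frame"],cv2.COLOR_RGB2BGR))
def cloud(c):
    K=c["camera_matrix"];T=np.linalg.inv(c["extrinsics"]);z=c["range_z"]
    v,u=np.mgrid[:480,:640]
    P=np.stack([(u-K[0,2])/K[0,0]*z,(v-K[1,2])/K[1,1]*z,z],-1)
    W=P@T[:3,:3].T+T[:3,3]; W[z==0]=np.nan
    return W
E
python3 - <<'E'
from h import *
o=get_obs();print({k:np.round(v,3) for k,v in o.items()})
for n in("scene","top"):
    c=grab(n);save(c,f"pics/{n}0.png");W=cloud(c);np.savez(f"{n}0.npz",W=W,f=c["frame"],K=c["camera_matrix"],E=c["extrinsics"])
    print(n,np.round(np.linalg.inv(c["extrinsics"]),2).tolist(),c["camera_matrix"][0,0])
E
```

```text
{'clock': np.float64(0.0), 'joint_pos': array([1.105, 0.241, 0.004, 1.335, 0.   , 1.571]), 'joint_vel': array([-0.   ,  0.001,  0.   , -0.   , -0.   , -0.   ]), 'tau': array([ 1.0000e-03, -3.7232e+01,  2.5241e+01,  1.7000e-02,  0.0000e+00,
        0.0000e+00]), 'eef_pos': array([0.224, 0.446, 0.208]), 'tool_rot': array([ 0.231,  0.973, -0.001, -0.   ]), 'ft_force': array([ 0.684, -0.138,  0.627]), 'ft_torque': array([ 0.036,  0.021, -0.026]), 'grasp_force': np.float64(0.0), 'grip_width': np.float64(0.086)}
scene [[0.72, -0.66, 0.21, 0.26], [-0.7, -0.68, 0.23, -0.34], [-0.01, -0.31, -0.95, 1.25], [0.0, 0.0, 0.0, 1.0]] 583.474894811124
top [[-0.01, -0.98, 0.2, 0.37], [-1.0, 0.0, -0.02, -0.05], [0.01, -0.2, -0.98, 0.95], [0.0, 0.0, 0.0, 1.0]] 458.0914309486541
```

View pics/scene0.png

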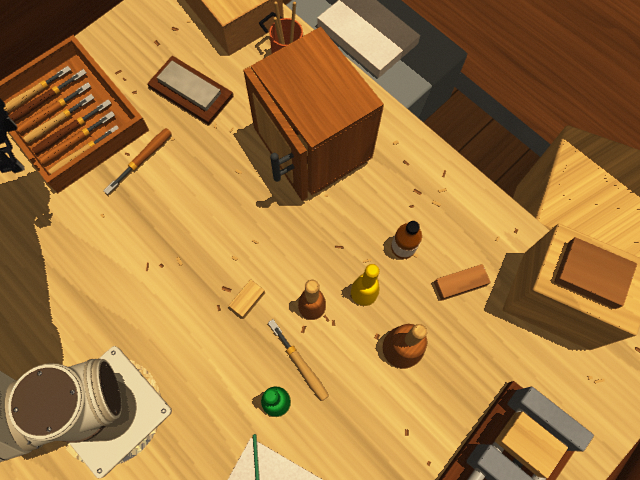

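View pics/top0.png

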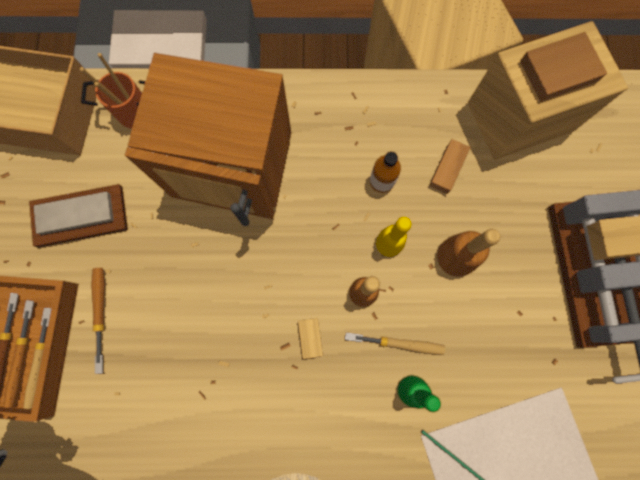

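Candidates for the small mallet, as scene-view pixel / top-view pixel:
- brown small: (312,300) / (365,290)
- yellow look-alike: (366,285) / (392,240)
- green look-alike: (275,400) / (418,393)
- large brown: (405,345) / (465,252)

The bottle is at (406,240) / (385,172). I choose the brown small one. Next I measure the positions and check the choice in a close crop.

```bash
python3 - <<'E'
from h import *
for n in("scene","top"):
    d=np.load(f"{n}0.npz");W=d["W"];f=d["f"]
    m=(abs(W[...,2]-.26)<.006)&(W[...,0]<.75)
    k,l,s,ce=cv2.connectedComponentsWithStats(m.astype(np.uint8))
    i=1+np.argmax(s[1:,4]);p=W[l==i]
    r=cv2.minAreaRect((p[:,:2]*1000).astype(np.float32));print(n,"cab",r,np.round(cv2.boxPoints(r)).tolist(),np.nanmedian(p[:,2]),s[i])
    # mallets & bottle
    px={"scene":dict(small=(312,300),yel=(366,285),green=(275,400),large=(405,345),bottle=(406,240)),"top":dict(small=(365,290),yel=(392,240),green=(418,393),large=(465,252),bottle=(385,172))}[n]
    for k_,(u,v) in px.items():
        w=W[v-50:v+50,u-50:u+50].reshape(-1,3);w=w[np.isfinite(w[:,2])&(w[:,2]>.02)&(w[:,2]<.3)]
        c=W[v,u,:2]; w=w[np.hypot(*(w[:,:2]-c).T)<.06]
        zt=np.percentile(w[:,2],99.5);t=w[w[:,2]>zt-.006]
        print(k_,"ztop",round(zt,3),"cen",np.round((t.min(0)+t.max(0))/2,3),len(t),np.round(np.ptp(t,axis=0),3))
d=np.load("scene0.npz");cv2.imwrite("pics/crop.png",cv2.resize(cv2.cvtColor(d["f"][225:385,235:455],4),None,fx=3,fy=3))
# handle: dark pixels near
for n,(u0,u1,v0,v1) in dict(scene=(262,300,140,190),top=(225,260,185,230)).items():
    d=np.load(f"{n}0.npz");W=d["W"][v0:v1,u0:u1];f=d["f"][v0:v1,u0:u1].astype(int)
    m=(f.max(-1)<80)&(np.ptp(f,axis=-1)<30)&(W[...,2]>.13);p=W[m]
    t=p[p[:,2]>.24];print(n,"handle",len(p),np.round(p.max(0),3),"top",np.round(np.median(t,0),3),len(t),"all",np.round(np.median(p,0),3))
E
```

```text
scene cab ((695.6154174804688, 139.38027954101562), (222.14500427246094, 147.7669219970703), 79.87020111083984) [[603.0, 43.0], [749.0, 17.0], [788.0, 236.0], [642.0, 262.0]] 0.2594151951247501 [ 244   47  120  108 6065]
small ztop 0.188 cen [ 0.455 -0.14   0.186] 112 [0.025 0.024 0.007]
yel ztop 0.189 cen [ 0.559 -0.199  0.187] 100 [0.025 0.023 0.008]
green ztop 0.187 cen [ 0.261 -0.234  0.185] 139 [0.025 0.026 0.007]
large ztop 0.217 cen [ 0.529 -0.339  0.215] 135 [0.023 0.024 0.008]
bottle ztop 0.143 cen [ 0.696 -0.187  0.141] 107 [0.025 0.025 0.007]
top cab ((696.3465576171875, 142.64590454101562), (220.95416259765625, 147.13638305664062), 79.62094116210938) [[604.0, 47.0], [749.0, 21.0], [789.0, 238.0], [644.0, 265.0]] 0.2583921169148944 [ 124   98  153   87 9557]
small ztop 0.186 cen [ 0.455 -0.137  0.183] 164 [0.024 0.026 0.007]
yel ztop 0.186 cen [ 0.56  -0.195  0.183] 148 [0.024 0.023 0.007]
green ztop 0.186 cen [ 0.262 -0.23   0.183] 193 [0.025 0.023 0.007]
large ztop 0.215 cen [ 0.53  -0.336  0.214] 165 [0.024 0.025 0.008]
bottle ztop 0.141 cen [ 0.697 -0.183  0.138] 146 [0.025 0.025 0.006]
scene handle 366 [0.616 0.109 0.25 ] top [0.571 0.082 0.245] 49 all [0.573 0.078 0.207]
top handle 348 [0.612 0.093 0.248] top [0.569 0.083 0.244] 40 all [0.573 0.081 0.198]
```

View pics/crop.png

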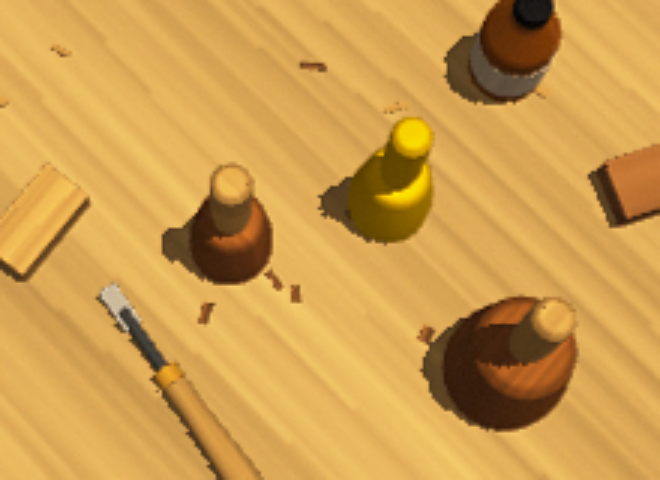

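The crop shows the brown small mallet at crop (232,230), unpainted and smaller than the brown one at (515,370), with the yellow one at (390,190). So the choice holds. My x limit cut off the cabinet top, so I refit the cabinet and the door strip.

```bash
python3 - <<'E'
from h import *
for n in("scene","top"):
    d=np.load(f"{n}0.npz");W=d["W"]
    m=(abs(W[...,2]-.26)<.006)&(W[...,0]<.9)&(W[...,1]>-.02)&(W[...,1]<.32)
    k,l,s,ce=cv2.connectedComponentsWithStats(m.astype(np.uint8),connectivity=4)
    for i in range(1,k):
        if s[i,4]<25: continue
        p=W[l==i];r=cv2.minAreaRect((p[:,:2]*1000).astype(np.float32));print(n,s[i],np.round(r[1]),r[2],np.round(cv2.boxPoints(r)).tolist(),np.round(np.median(p[:,2]),4))
E
python3 - <<'E'
import cv2
a=cv2.imread('pics/scene0.png')[20:210,230:400];b=cv2.imread('pics/top0.png')[50:240,125:300]
import numpy as np
cv2.imwrite('pics/cab.png',np.hstack([cv2.resize(a,(400,447)),cv2.resize(b,(400,447))]))
E
```

```text
scene [ 244   27  140  128 9250] [223. 197.] 79.45169067382812 [[603.0, 43.0], [797.0, 7.0], [837.0, 227.0], [644.0, 263.0]] 0.2594
scene [ 88 359  18  15  57] [15. 36.] 8.328588485717773 [[80.0, 16.0], [85.0, -20.0], [100.0, -18.0], [94.0, 18.0]] 0.2611
scene [  7 375   6  10  25] [15.  5.] 81.05476379394531 [[-39.0, 75.0], [-34.0, 74.0], [-31.0, 89.0], [-37.0, 90.0]] 0.2619
scene [  0 452  16   8  47] [ 5. 28.] 69.28570556640625 [[-122.0, -12.0], [-97.0, -22.0], [-95.0, -17.0], [-121.0, -8.0]] 0.2601
top [  124    52   158   133 14521] [221. 198.] 79.51315307617188 [[604.0, 47.0], [798.0, 11.0], [839.0, 229.0], [644.0, 265.0]] 0.2584
```

View pics/cab.png

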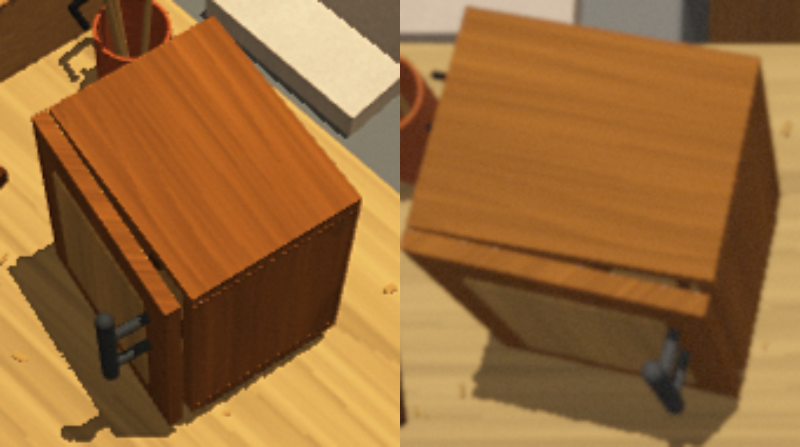

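The zoom shows the door slightly ajar: a wedge gap near left-half pixel (165,300), and the handle top at (105,325). The handle axis is about (0.573, 0.085), and the point predicted from the hinge (0.573, 0.087) agrees. Moving above it now.

Emit:
{"api": "send_rows", "payload": {"steps": "1 .0233 -.0241 .007 0 0 .016;1 .0233 -.0241 .007 0 0 .016;1 .0233 -.0241 .007 0 0 .016;1 .0233 -.0241 .007 0 0 .016;1 .0233 -.0241 .007 0 0 .016"}}

```text
clock: 0.52
eef_pos: [0.3416, 0.3249, 0.244]
tool_rot: [0.191, 0.982, -0.0, -0.0]
ft_force: [0.9, 1.1, -0.3]
grip_width: 0.0854
grasp_force: 0.0
```

Emit:
{"api": "send_rows", "payload": {"steps": "1 .0233 -.0241 .007 0 0 .016;1 .0233 -.0241 .007 0 0 .016;1 .0233 -.0241 .007 0 0 .016;1 .0233 -.0241 .007 0 0 .016;1 .0233 -.0241 .007 0 0 .016"}}

```text
clock: 0.93
eef_pos: [0.4582, 0.2042, 0.2791]
tool_rot: [0.152, 0.988, -0.0, -0.0]
ft_force: [0.6, 0.9, -0.6]
grip_width: 0.0857
grasp_force: 0.0
```

Emit:
{"api": "send_rows", "payload": {"steps": "1 .0233 -.0241 .007 0 0 .016;1 .0233 -.0241 .007 0 0 .016;1 .0233 -.0241 .007 0 0 .016;1 .0233 -.0241 .007 0 0 .016;1 .0233 -.0241 .007 0 0 .016"}}

```text
clock: 1.35
eef_pos: [0.5747, 0.0838, 0.3139]
tool_rot: [0.112, 0.994, -0.0, -0.0]
ft_force: [0.9, 0.5, -0.2]
grip_width: 0.0851
grasp_force: 0.0
```

Emit:
{"api": "send_rows", "payload": {"steps": "1 -.001 0 -.02 0 0 0;1 0 0 -.02 0 0 0;1 0 0 -.02 0 0 0;1 0 0 -.02 0 0 0;1 0 0 -.018 0 0 0"}}

```text
clock: 1.77
eef_pos: [0.5725, 0.0849, 0.2141]
tool_rot: [0.113, 0.994, -0.0, -0.001]
ft_force: [0.3, 0.4, -0.4]
grip_width: 0.0854
grasp_force: 0.0
```

Emit:
{"api": "send_rows", "payload": {"steps": "-1 0 0 0 0 0 0;-1 0 0 0 0 0 0;-1 0 0 0 0 0 0;-1 0 0 0 0 0 0;-1 0 0 0 0 0 0"}}

```text
clock: 2.18
eef_pos: [0.5739, 0.0854, 0.2177]
tool_rot: [0.113, 0.994, 0.0, 0.001]
ft_force: [0.8, 0.6, 0.0]
grip_width: 0.0253
grasp_force: 0.0
```

Emit:
{"api": "send_rows", "payload": {"steps": "-1 0 0 0 0 0 0;-1 0 0 0 0 0 0;-1 0 0 0 0 0 0;-1 0 0 0 0 0 0;-1 0 0 0 0 0 0"}}

```text
clock: 2.6
eef_pos: [0.5741, 0.086, 0.2177]
tool_rot: [0.112, 0.994, 0.001, 0.002]
ft_force: [-0.2, 2.3, 6.7]
grip_width: 0.0106
grasp_force: 58.8
```

The opening is 10.6 mm where the bar should give 16 mm, so I look before pulling.

```bash
python3 - <<'E'
from h import *
print(get_obs()["grip_width"])
c=grab("wrist");save(c,"pics/w1.png")
d=grab("scene");save(d,"pics/s1.png")
cv2.imwrite("pics/j1.png",np.hstack([cv2.resize(cv2.imread("pics/w1.png"),(500,375)),cv2.resize(cv2.imread("pics/s1.png")[60:210,210:330],(300,375))]))
E
```

```text
0.010619353316129631
```

View pics/j1.png

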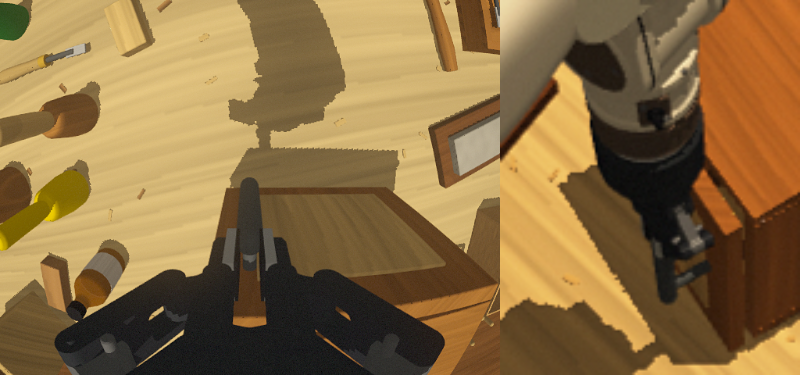

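```bash
python3 - <<'E'
from h import *
from scipy.spatial.transform import Rotation as R
o=get_obs();c=grab("wrist");K=c["camera_matrix"];T=c["T_tool_cam"];z=c["range_z"]
v,u=np.mgrid[:480,:640];x=(u-K[0,2])/K[0,0];y=(v-K[1,2])/K[1,1];r=np.hypot(x,y)+1e-9
P=np.stack([x/r*np.tan(r)*z,y/r*np.tan(r)*z,z],-1)@T[:3,:3].T+T[:3,3]
W=P@R.from_quat(o["tool_rot"]).as_matrix().T+o["eef_pos"]
print(K,np.round(T,3).tolist(),o["eef_pos"])
for vv in range(225,360,8): print(vv,z[vv,319].round(3),P[vv,319].round(3),W[vv,319].round(3),c["frame"][vv,319])
E
```

```text
[[371.64829954   0.         319.06785818]
 [  0.         371.64829954 237.49108327]
 [  0.           0.           1.        ]] [[-0.0, -0.949, -0.316, 0.081], [1.0, -0.0, 0.0, -0.0], [-0.0, -0.316, 0.949, -0.164], [0.0, 0.0, 0.0, 1.0]] [0.57407166 0.08598466 0.21766508]
225 0.399 [-0.033 -0.     0.219] [ 0.607  0.079 -0.001] [131 107  69]
233 0.236 [ 0.009 -0.     0.061] [0.566 0.088 0.157] [65 58 45]
241 0.221 [ 0.009 -0.     0.045] [0.566 0.088 0.173] [64 55 46]
249 0.207 [ 0.009 -0.     0.031] [0.565 0.088 0.187] [65 58 49]
257 0.197 [ 0.008 -0.     0.02 ] [0.566 0.088 0.198] [62 55 47]
265 0.185 [ 0.009 -0.     0.007] [0.565 0.088 0.211] [59 51 45]
273 0.178 [ 0.008 -0.    -0.001] [0.566 0.088 0.219] [56 52 46]
281 0.168 [ 0.009 -0.    -0.011] [0.565 0.088 0.228] [56 53 38]
289 0.16 [ 0.009 -0.    -0.02 ] [0.565 0.088 0.237] [56 52 42]
297 0.155 [ 0.008 -0.    -0.025] [0.566 0.088 0.243] [58 51 43]
305 0.152 [ 0.006 -0.    -0.028] [0.568 0.087 0.246] [61 59 55]
313 0.152 [ 0.003 -0.    -0.03 ] [0.571 0.086 0.248] [58 55 46]
321 0.153 [-0.001 -0.    -0.03 ] [0.575 0.086 0.248] [56 51 44]
329 0.194 [-0.027 -0.     0.004] [0.6   0.08  0.213] [99 94 86]
337 0.196 [-0.032 -0.     0.005] [0.606 0.079 0.213] [47 45 44]
345 0.199 [-0.038 -0.     0.006] [0.611 0.077 0.212] [49 51 49]
353 0.194 [-0.039 -0.    -0.   ] [0.613 0.077 0.218] [88 54 33]
```

The wrist depth puts the bar axis right between the pads at (0.5735, 0.086), with the stand-off behind it, so this is the bar and the grip is good. Next I work out the arc.

```bash
python3 - <<'E'
import numpy as np
H=np.array([.671,.259]);b=np.array([.5735,.086])-H
a0=np.arctan2(b[1],b[0]);r=.1984
A=a0-np.arange(0,26)*.066
p=H+r*np.c_[np.cos(A),np.sin(A)]
for d in np.diff(p,axis=0).round(4): print(d)
print(p[-1])
E
```

```text
[-0.0112  0.0068]
[-0.0107  0.0075]
[-0.0102  0.0082]
[-0.0096  0.0089]
[-0.009   0.0095]
[-0.0084  0.0101]
[-0.0077  0.0106]
[-0.007   0.0111]
[-0.0062  0.0115]
[-0.0055  0.0119]
[-0.0047  0.0122]
[-0.0039  0.0125]
[-0.003   0.0127]
[-0.0022  0.0129]
[-0.0013  0.013 ]
[-0.0005  0.0131]
[0.0004 0.0131]
[0.0013 0.013 ]
[0.0021 0.0129]
[0.003  0.0127]
[0.0038 0.0125]
[0.0046 0.0122]
[0.0054 0.0119]
[0.0062 0.0115]
[0.0069 0.0111]
[0.50640854 0.36978001]
```

Emit:
{"api": "send_rows", "payload": {"steps": "-1 -.0112 .0068 0 0 0 -.066;-1 -.0107 .0075 0 0 0 -.066;-1 -.0102 .0082 0 0 0 -.066;-1 -.0096 .0089 0 0 0 -.066;-1 -.009 .0095 0 0 0 -.066"}}

```text
clock: 3.17
eef_pos: [0.5236, 0.126, 0.2177]
tool_rot: [0.276, 0.961, 0.0, 0.002]
ft_force: [2.1, -0.8, 4.0]
grip_width: 0.0108
grasp_force: 59.1
```

Low forces, so the arc fits.

Emit:
{"api": "send_rows", "payload": {"steps": "-1 -.0084 .0101 0 0 0 -.066;-1 -.0077 .0106 0 0 0 -.066;-1 -.007 .0111 0 0 0 -.066;-1 -.0062 .0115 0 0 0 -.066;-1 -.0055 .0119 0 0 0 -.066"}}

```text
clock: 3.58
eef_pos: [0.4883, 0.181, 0.2176]
tool_rot: [0.43, 0.903, 0.0, 0.002]
ft_force: [1.2, -0.7, 6.1]
grip_width: 0.0106
grasp_force: 59.2
```

Emit:
{"api": "send_rows", "payload": {"steps": "-1 -.0047 .0122 0 0 0 -.066;-1 -.0039 .0125 0 0 0 -.066;-1 -.003 .0127 0 0 0 -.066;-1 -.0022 .0129 0 0 0 -.066;-1 -.0013 .013 0 0 0 -.066"}}

```text
clock: 4.0
eef_pos: [0.4728, 0.2444, 0.2176]
tool_rot: [0.573, 0.82, 0.0, 0.001]
ft_force: [-0.9, -1.7, 6.6]
grip_width: 0.0105
grasp_force: 59.4
```

Emit:
{"api": "send_rows", "payload": {"steps": "-1 -.0005 .0131 0 0 0 -.066;-1 .0004 .0131 0 0 0 -.066;-1 .0013 .013 0 0 0 -.066;-1 .0021 .0129 0 0 0 -.066;-1 .003 .0127 0 0 0 -.066"}}

```text
clock: 4.42
eef_pos: [0.4787, 0.3095, 0.2177]
tool_rot: [0.699, 0.715, 0.0, 0.001]
ft_force: [-2.0, -2.3, 7.1]
grip_width: 0.0107
grasp_force: 59.5
```

Emit:
{"api": "send_rows", "payload": {"steps": "-1 .0038 .0125 0 0 0 -.066;-1 .0046 .0122 0 0 0 -.066;-1 .0054 .0119 0 0 0 -.066;-1 .0062 .0115 0 0 0 -.066;-1 .0069 .0111 0 0 0 -.066"}}

```text
clock: 4.83
eef_pos: [0.5055, 0.369, 0.2177]
tool_rot: [0.807, 0.59, 0.0, 0.0]
ft_force: [-2.2, -1.0, 7.7]
grip_width: 0.0107
grasp_force: 59.4
```

Emit:
{"api": "send_rows", "payload": {"steps": "1 0 0 0 0 0 0;1 0 0 0 0 0 0;1 0 0 0 0 0 0;1 0 0 0 0 0 0;1 0 0 0 0 0 0"}}

```text
clock: 5.25
eef_pos: [0.5053, 0.3679, 0.2157]
tool_rot: [0.806, 0.591, -0.001, 0.0]
ft_force: [0.0, -0.6, -0.2]
grip_width: 0.0708
grasp_force: 0.0
```

Emit:
{"api": "send_rows", "payload": {"steps": "1 0 0 .02 0 0 0;1 0 0 .025 0 0 0;1 0 0 .025 0 0 0;1 0 0 .025 0 0 0;1 0 0 .02 0 0 0"}}

```text
clock: 5.67
eef_pos: [0.5056, 0.3681, 0.3333]
tool_rot: [0.806, 0.591, 0.001, 0.0]
ft_force: [1.2, -0.3, 1.2]
grip_width: 0.0856
grasp_force: 0.0
```

Emit:
{"api": "send_rows", "payload": {"steps": "1 -.0034 -.0338 0 0 0 0;1 -.0034 -.0338 0 0 0 0;1 -.0034 -.0338 0 0 0 0;1 -.0034 -.0338 0 0 0 0;1 -.0034 -.0338 0 0 0 0"}}

```text
clock: 6.08
eef_pos: [0.4879, 0.1978, 0.331]
tool_rot: [0.806, 0.592, -0.0, 0.0]
ft_force: [1.4, -0.4, -0.3]
grip_width: 0.0853
grasp_force: 0.0
```

Emit:
{"api": "send_rows", "payload": {"steps": "1 -.0034 -.0338 0 0 0 0;1 -.0034 -.0338 0 0 0 0;1 -.0034 -.0338 0 0 0 0;1 -.0034 -.0338 0 0 0 0;1 -.0034 -.0338 0 0 0 0"}}

```text
clock: 6.5
eef_pos: [0.4707, 0.0288, 0.3313]
tool_rot: [0.806, 0.592, 0.0, 0.0]
ft_force: [0.4, 0.2, -0.1]
grip_width: 0.0852
grasp_force: 0.0
```

Emit:
{"api": "send_rows", "payload": {"steps": "1 -.0034 -.0338 0 0 0 0;1 -.0034 -.0338 0 0 0 0;1 -.0034 -.0338 0 0 0 0;1 -.0034 -.0338 0 0 0 0;1 -.0034 -.0338 0 0 0 0"}}

```text
clock: 6.92
eef_pos: [0.4536, -0.1401, 0.3313]
tool_rot: [0.806, 0.591, 0.0, 0.0]
ft_force: [1.2, -0.0, 0.5]
grip_width: 0.0855
grasp_force: 0.0
```

```bash
python3 - <<'E'
from h import *
print(get_obs()["eef_pos"].round(4))
for n in("scene","top"):
    c=grab(n);save(c,f"pics/{n}2.png");W=cloud(c);np.savez(f"{n}2.npz",W=W,f=c["frame"])
    m=(abs(W[...,2]-.26)<.006)&(W[...,0]<.9)&(W[...,0]>.4)&(W[...,1]>.1)
    k,l,s,ce=cv2.connectedComponentsWithStats(m.astype(np.uint8),connectivity=4)
    for i in range(1,k):
        if s[i,4]<25: continue
        p=W[l==i];r=cv2.minAreaRect((p[:,:2]*1000).astype(np.float32));print(n,s[i],np.round(r[1]),round(r[2],2),np.round(cv2.boxPoints(r)).tolist(),np.round(np.median(p[:,2]),4))
    m=(abs(W[...,2]-.075)<.005)&(abs(W[...,0]-.546)<.08)&(abs(W[...,1]-.238)<.08)
    p=W[m];print("rim",len(p),cv2.minEnclosingCircle((p[:,:2]*1000).astype(np.float32)),cv2.fitEllipse((p[:,:2]*1000).astype(np.float32)))
    m=(abs(W[...,2]-.05)<.006)&(np.hypot(W[...,0]-.546,W[...,1]-.238)<.045);print("floor",np.nanmedian(W[m],0),m.sum())
    w=W[(W[...,2]>.18)&(W[...,2]<.195)&(np.hypot(W[...,0]-.455,W[...,1]+.1385)<.03)];print("small",len(w),(w.min(0)+w.max(0))/2 if len(w) else 0)
E
```

```text
[ 0.4536 -0.1401  0.3313]
scene [ 251   27  106   61 3120] [138. 172.] 79.62 [[643.0, 123.0], [813.0, 92.0], [837.0, 227.0], [668.0, 259.0]] 0.2594
scene [145  60 105  50 912] [ 21. 219.] 72.0 [[460.0, 323.0], [668.0, 255.0], [675.0, 275.0], [466.0, 342.0]] 0.2588Traceback (most recent call last):
  File "<stdin>", line 11, in <module>
cv2.error: OpenCV(4.12.0) /io/opencv/modules/imgproc/src/shapedescr.cpp:361: error: (-201:Incorrect size of input array) There should be at least 5 points to fit the ellipse in function 'fitEllipseNoDirect'
```

```bash
python3 - <<'E'
from h import *
for n in("scene","top"):
    c=grab(n);save(c,f"pics/{n}2.png");W=cloud(c)
    m=(abs(W[...,2]-.26)<.006)&(W[...,0]<.9)&(W[...,0]>.4)&(W[...,1]>.1)
    k,l,s,ce=cv2.connectedComponentsWithStats(m.astype(np.uint8),connectivity=4)
    for i in range(1,k):
        if s[i,4]<25: continue
        p=W[l==i];r=cv2.minAreaRect((p[:,:2]*1000).astype(np.float32));print(n,s[i],np.round(r[1]),round(r[2],2),np.round(cv2.boxPoints(r)).tolist(),np.round(np.median(p[:,2]),4))
    for z in(.075,.05):
        p=W[(abs(W[...,2]-z)<.006)&(abs(W[...,0]-.546)<.08)&(abs(W[...,1]-.23)<.08)]
        if len(p)>5:print(z,len(p),p.min(0).round(3),p.max(0).round(3),np.round(cv2.fitEllipse((p[:,:2]*1000).astype(np.float32))[0]))
    w=W[(W[...,2]>.18)&(W[...,2]<.195)&(np.hypot(W[...,0]-.455,W[...,1]+.1385)<.03)];print("small",len(w))
E
```

```text
scene [ 251   27  106   65 3344] [136. 172.] 80.01 [[644.0, 123.0], [813.0, 94.0], [837.0, 227.0], [668.0, 257.0]] 0.2593
scene [145  60 105  49 920] [ 21. 219.] 71.68 [[460.0, 323.0], [668.0, 254.0], [675.0, 274.0], [467.0, 343.0]] 0.259
0.075 23 [0.539 0.287 0.07 ] [0.577 0.301 0.081] [554. 294.]
small 131
top [ 127   52  103  112 8689] [162. 172.] 79.48 [[639.0, 101.0], [808.0, 70.0], [838.0, 229.0], [669.0, 260.0]] 0.2584
top [  60  143   67  133 1568] [ 19. 220.] 72.02 [[460.0, 326.0], [669.0, 258.0], [675.0, 276.0], [466.0, 344.0]] 0.2582
0.075 768 [0.501 0.201 0.069] [0.626 0.31  0.081] [550. 252.]
0.05 1805 [0.482 0.187 0.044] [0.626 0.31  0.056] [547. 249.]
small 110
```

View pics/top2.png

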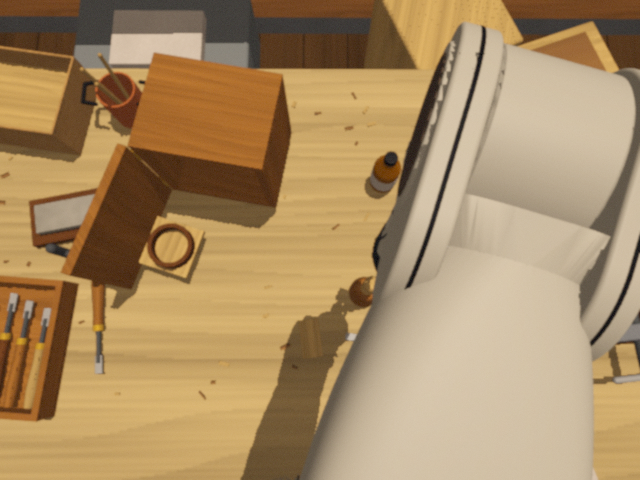

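The top view shows the door open past square and the ring at (170,247). The large mallet is hidden by the arm and the small mallet is at (362,292). I take the ring centre by dark mask and ray at rim height, and the pick goes on meanwhile.

```bash
python3 - <<'E'
from h import *
c=camera("top");f=c["frame"].astype(int);K=c["camera_matrix"];T=np.linalg.inv(c["extrinsics"]);W=cloud(c)
m=np.zeros((480,640),np.uint8);m[215:280,138:205]=1
m&=((W[...,2]>.071)&(W[...,2]<.08)&(f[...,0]<135)).astype(np.uint8)
k,l,s,_=cv2.connectedComponentsWithStats(m);i=1+np.argmax(s[1:,4]);ys,xs=np.nonzero(l==i);print(s[i])
d=np.c_[(xs-K[0,2])/K[0,0],(ys-K[1,2])/K[1,1],np.ones(len(xs))]@T[:3,:3].T
p=(T[:3,3]+d*((.075-T[2,3])/d[:,2:]))[:,:2]*1000
print(cv2.minEnclosingCircle(p.astype(np.float32)))
A=np.c_[2*p,np.ones(len(p))];x=np.linalg.lstsq(A,(p**2).sum(1),rcond=None)[0];print(x[:2],np.sqrt(x[2]+x[0]**2+x[1]**2))
w=W[l==i];print(w.min(0),w.max(0))
E
```

```text
[147 224  45  43 405]
((542.885986328125, 243.03192138671875), 43.820125579833984)
[542.1368779  242.37786286] 39.36797496226342
[0.50064176 0.20061113 0.0710191 ] [0.58428864 0.28672751 0.07866254]
```

Emit:
{"api": "send_rows", "payload": {"steps": "1 .0014 .0015 -.037 0 0 0;1 0 0 -.037 0 0 0;1 0 0 -.037 0 0 0;1 0 0 -.037 0 0 0;1 0 0 -.037 0 0 0"}}

```text
clock: 7.53
eef_pos: [0.456, -0.1351, 0.1449]
tool_rot: [0.806, 0.593, 0.0, 0.0]
ft_force: [0.7, -0.0, -0.5]
grip_width: 0.085
grasp_force: 0.0
```

Emit:
{"api": "send_rows", "payload": {"steps": "-1 0 0 0 0 0 0;-1 0 0 0 0 0 0;-1 0 0 0 0 0 0;-1 0 0 0 0 0 0;-1 0 0 0 0 0 0"}}

```text
clock: 7.95
eef_pos: [0.4582, -0.1372, 0.149]
tool_rot: [0.806, 0.592, 0.002, 0.002]
ft_force: [-4.9, 0.8, 22.0]
grip_width: 0.0256
grasp_force: 40.3
```

Emit:
{"api": "send_rows", "payload": {"steps": "-1 0 0 0 0 0 0;-1 0 0 0 0 0 0;-1 0 0 0 0 0 0;-1 0 0 0 0 0 0;-1 0 0 0 0 0 0"}}

```text
clock: 8.37
eef_pos: [0.4581, -0.1375, 0.1493]
tool_rot: [0.806, 0.591, 0.002, 0.002]
ft_force: [-1.6, 0.4, 6.1]
grip_width: 0.0244
grasp_force: 58.6
```

Mallet gripped. The ring centre is (0.543, 0.2435) with outer radius 43.8 mm (44 expected), and the hinge prediction agrees. Lifting and carrying over.

Emit:
{"api": "send_rows", "payload": {"steps": "-1 0 0 .02 0 0 0;-1 0 0 .023 0 0 0;-1 0 0 .023 0 0 0;-1 0 0 .023 0 0 0;-1 0 0 .021 0 0 0"}}

```text
clock: 8.78
eef_pos: [0.4564, -0.137, 0.2586]
tool_rot: [0.806, 0.591, 0.001, 0.001]
ft_force: [-0.2, -0.7, -3.5]
grip_width: 0.0242
grasp_force: 59.9
```

Emit:
{"api": "send_rows", "payload": {"steps": "-1 .0085 .037 0 0 0 0;-1 .0085 .038 0 0 0 0;-1 .0085 .038 0 0 0 0;-1 .0085 .038 0 0 0 0;-1 .0085 .038 0 0 0 0"}}

```text
clock: 9.2
eef_pos: [0.499, 0.0537, 0.2574]
tool_rot: [0.807, 0.591, 0.001, 0.001]
ft_force: [0.9, -0.6, -3.3]
grip_width: 0.0242
grasp_force: 59.6
```

Emit:
{"api": "send_rows", "payload": {"steps": "-1 .0085 .038 0 0 0 0;-1 .0085 .038 0 0 0 0;-1 .0085 .038 0 0 0 0;-1 .0085 .038 0 0 0 0;-1 .0085 .038 0 0 0 0"}}

```text
clock: 9.62
eef_pos: [0.5413, 0.244, 0.2571]
tool_rot: [0.806, 0.591, 0.001, 0.0]
ft_force: [0.9, -0.6, -2.7]
grip_width: 0.0241
grasp_force: 59.7
```

Emit:
{"api": "send_rows", "payload": {"steps": "-1 0 0 0 0 0 0;-1 0 0 0 0 0 0;-1 0 0 0 0 0 0;-1 0 0 0 0 0 0;-1 0 0 0 0 0 0"}}

```text
clock: 10.03
eef_pos: [0.5411, 0.2409, 0.2568]
tool_rot: [0.807, 0.591, 0.0, -0.0]
ft_force: [-0.0, 1.0, -3.5]
grip_width: 0.0244
grasp_force: 59.8
```

```bash
python3 - <<'E'
from h import *
from scipy.spatial.transform import Rotation as R
o=get_obs();c=camera("wrist");save(c,"pics/w3.png");K=c["camera_matrix"];T=c["T_tool_cam"];z=c["range_z"]
v,u=np.mgrid[:480,:640];x=(u-K[0,2])/K[0,0];y=(v-K[1,2])/K[1,1];r=np.hypot(x,y)+1e-9
P=np.stack([x/r*np.tan(r)*z,y/r*np.tan(r)*z,z],-1)@T[:3,:3].T+T[:3,3]
Q=R.from_quat(o["tool_rot"]).as_matrix();W=P@Q.T+o["eef_pos"];W[z==0]=np.nan
print(o["eef_pos"],o["tool_rot"].round(4))
def circ(p):
    A=np.c_[2*p,np.ones(len(p))];s=np.linalg.lstsq(A,(p**2).sum(1),rcond=None)[0];return s[:2].round(4),np.sqrt(s[2]+s[0]**2+s[1]**2).round(4),len(p)
for h in(.02,.035,.05,.07,.08): # height above foot, near
    zz=o["eef_pos"][2]-.1493+h
    m=(abs(W[...,2]-zz)<.004)&(np.hypot(W[...,0]-o["eef_pos"][0],W[...,1]-o["eef_pos"][1])<.04)
    if m.sum()>5: print(h,circ(W[m][:,:2]), "expect r",.030-.006*h/.085)
m=(abs(W[...,2]-.075)<.004)&(np.hypot(W[...,0]-.543,W[...,1]-.2435)<.055)
print("rim",circ(W[m][:,:2]))
E
```

```text
[0.54113273 0.24094131 0.25676826] [ 8.069e-01  5.907e-01  4.000e-04 -0.000e+00]
0.02 (array([0.5423, 0.2498]), np.float64(0.0294), 122) expect r 0.028588235294117647
0.035 (array([0.5421, 0.2492]), np.float64(0.0288), 286) expect r 0.027529411764705882
0.05 (array([0.5419, 0.2477]), np.float64(0.0272), 305) expect r 0.026470588235294117
0.07 (array([0.5419, 0.2468]), np.float64(0.0244), 364) expect r 0.025058823529411762
0.08 (array([0.542 , 0.2474]), np.float64(0.0206), 1177) expect r 0.024352941176470588
rim (array([0.544 , 0.2438]), np.float64(0.04), 826)
```

View pics/w3.png

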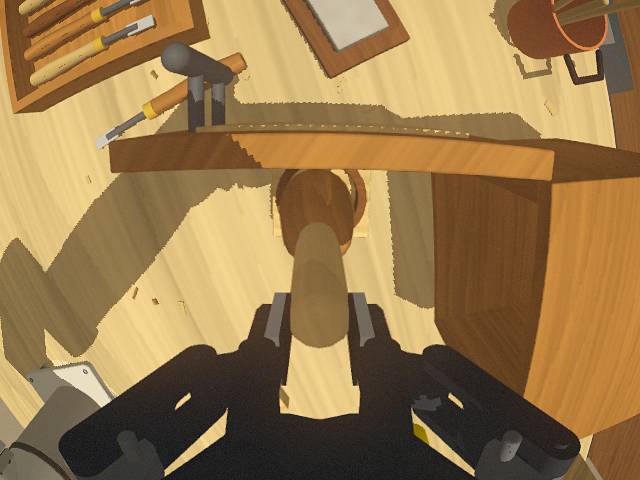

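The wrist view shows the mallet head at (315,215) above the ring at (345,215). It looks tilted or set off slightly, so I fit its axis with the known radii.

```bash
cat >> h.py <<'E'
def axisfit(dz):
    from scipy.spatial.transform import Rotation as R
    from scipy.optimize import least_squares
    o=get_obs();c=camera("wrist");K=c["camera_matrix"];T=c["T_tool_cam"];z=c["range_z"]
    v,u=np.mgrid[:480,:640];x=(u-K[0,2])/K[0,0];y=(v-K[1,2])/K[1,1];r=np.hypot(x,y)+1e-9
    P=np.stack([x/r*np.tan(r)*z,y/r*np.tan(r)*z,z],-1)@T[:3,:3].T+T[:3,3]
    W=P@R.from_quat(o["tool_rot"]).as_matrix().T+o["eef_pos"];W[z==0]=np.nan
    e=o["eef_pos"];h=W[...,2]-(e[2]-dz);d=np.hypot(W[...,0]-e[0],W[...,1]-e[1])
    inb=(u>270)&(u<362)
    for nm,m in(("head",inb&(h>.006)&(h<.075)&(d<.042)),("handle",inb&(h>.113)&(h<.135)&(d<.022)),):
        p=W[m];hh=h[m];rr=np.where(hh<.09,.030-.006*hh/.085,.014)
        f=lambda q:np.hypot(p[:,0]-q[0]-q[2]*hh,p[:,1]-q[1]-q[3]*hh)-rr
        s=least_squares(f,[e[0],e[1],0,0],loss="soft_l1",f_scale=.001)
        print(nm,len(p),"foot",s.x[:2].round(4),"slope",s.x[2:].round(3),"mid",(s.x[:2]+s.x[2:]*np.median(hh)).round(4),np.median(hh).round(3),"rms",np.sqrt(np.mean(s.fun**2)).round(4))
    m=(abs(W[...,2]-.075)<.003)&(np.hypot(W[...,0]-.543,W[...,1]-.2435)<.055)&(np.hypot(W[...,0]-.543,W[...,1]-.2435)>.03)
    p=W[m];s=least_squares(lambda q:np.hypot(p[:,0]-q[0],p[:,1]-q[1])-.0395,[.543,.2435]);print("rim",len(p),s.x.round(4),"eef",e.round(4))
E
python3 -c "
from h import *
axisfit(.1493)"
```

```text
head 2099 foot [0.5428 0.2523] slope [-0.016 -0.093] mid [0.542  0.2477] 0.049 rms 0.0006
handle 705 foot [0.5422 0.2495] slope [-0.006 -0.057] mid [0.5415 0.2424] 0.125 rms 0.0003
rim 843 [0.5442 0.2439] eef [0.5413 0.2411 0.2568]
```

The axis fit gives a lean of about 0.07 rad (handle towards -y), and the rim is at (0.5442, 0.2439) in the same camera. I straighten the mallet and centre it.

Emit:
{"api": "send_rows", "payload": {"steps": "-1 .0005 .0006 0 -.014 0 0;-1 .0005 .0006 0 -.014 0 0;-1 .0005 .0006 0 -.014 0 0;-1 .0005 .0006 0 -.014 0 0;-1 .0005 .0006 0 -.014 0 0"}}

```text
clock: 10.55
eef_pos: [0.5436, 0.2454, 0.256]
tool_rot: [0.806, 0.591, -0.021, 0.029]
ft_force: [-0.1, -1.0, -3.9]
grip_width: 0.0246
grasp_force: 59.8
```

Emit:
{"api": "send_rows", "payload": {"steps": "-1 0 0 0 0 0 0;-1 0 0 0 0 0 0;-1 0 0 0 0 0 0;-1 0 0 0 0 0 0;-1 0 0 0 0 0 0"}}

```text
clock: 10.97
eef_pos: [0.5436, 0.245, 0.2561]
tool_rot: [0.806, 0.591, -0.021, 0.028]
ft_force: [0.0, -0.4, -4.1]
grip_width: 0.0241
grasp_force: 59.8
```

```bash
python3 -c "
from h import *
axisfit(.1493)"
```

```text
head 1918 foot [0.5436 0.2416] slope [-0.009 -0.009] mid [0.5431 0.2411] 0.051 rms 0.0005
handle 685 foot [0.5429 0.2383] slope [0.004 0.04 ] mid [0.5434 0.2433] 0.124 rms 0.0003
rim 503 [0.5442 0.2428] eef [0.5436 0.245  0.2561]
```

Emit:
{"api": "send_rows", "payload": {"steps": "-1 .0005 .0005 -.004 .015 0 0;-1 0 0 -.008 0 0 0;-1 0 0 -.008 0 0 0;-1 0 0 -.008 0 0 0;-1 0 0 -.008 0 0 0"}}

```text
clock: 11.43
eef_pos: [0.5436, 0.2453, 0.2187]
tool_rot: [0.806, 0.591, -0.017, 0.022]
ft_force: [0.1, -0.7, -3.4]
grip_width: 0.0244
grasp_force: 59.8
```

Emit:
{"api": "send_rows", "payload": {"steps": "-1 0 0 -.004 0 0 0;-1 0 0 -.004 0 0 0;-1 0 0 -.004 0 0 0;-1 0 0 -.002 0 0 0;-1 0 0 0 0 0 0"}}

```text
clock: 11.85
eef_pos: [0.5439, 0.2456, 0.2056]
tool_rot: [0.806, 0.591, -0.017, 0.022]
ft_force: [0.7, -0.2, -2.8]
grip_width: 0.0246
grasp_force: 59.8
```

Emit:
{"api": "send_rows", "payload": {"steps": "-1 0 0 -.002 0 0 0;-1 0 0 -.002 0 0 0;-1 0 0 -.001 0 0 0;-1 0 0 0 0 0 0;-1 0 0 0 0 0 0"}}

```text
clock: 12.27
eef_pos: [0.544, 0.2456, 0.2011]
tool_rot: [0.806, 0.591, -0.016, 0.022]
ft_force: [0.4, 0.8, -2.9]
grip_width: 0.0241
grasp_force: 59.8
```

Emit:
{"api": "send_rows", "payload": {"steps": "-1 0 0 -.001 0 0 0;-1 0 0 -.001 0 0 0;-1 0 0 -.001 0 0 0;-1 0 0 0 0 0 0;-1 0 0 0 0 0 0"}}

```text
clock: 12.68
eef_pos: [0.5447, 0.2458, 0.1997]
tool_rot: [0.806, 0.591, -0.015, 0.023]
ft_force: [-1.3, -0.1, 4.9]
grip_width: 0.024
grasp_force: 60.8
```

The foot touches the floor (force -3 to +5 N at the expected height). Releasing.

Emit:
{"api": "send_rows", "payload": {"steps": "-.3 0 0 0 0 0 0;-.1 0 0 0 0 0 0;.2 0 0 0 0 0 0;.6 0 0 0 0 0 0;1 0 0 0 0 0 0"}}

```text
clock: 13.1
eef_pos: [0.544, 0.2456, 0.1978]
tool_rot: [0.806, 0.591, -0.017, 0.022]
ft_force: [0.2, 0.6, 0.0]
grip_width: 0.0729
grasp_force: 0.0
```

Emit:
{"api": "send_rows", "payload": {"steps": "1 0 0 0 0 0 0;1 0 0 0 0 0 0;1 0 0 0 0 0 0;1 0 0 .005 0 0 0;1 0 0 .01 0 0 0"}}

```text
clock: 13.52
eef_pos: [0.5433, 0.2453, 0.2123]
tool_rot: [0.806, 0.591, -0.018, 0.022]
ft_force: [0.2, 0.2, 0.5]
grip_width: 0.0854
grasp_force: 0.0
```

Emit:
{"api": "send_rows", "payload": {"steps": "1 0 0 .02 0 0 0;1 0 0 .025 0 0 0;1 0 0 .03 0 0 0;1 0 0 .03 0 0 0;1 0 0 .03 0 0 0"}}

```text
clock: 13.93
eef_pos: [0.5437, 0.2454, 0.3508]
tool_rot: [0.806, 0.591, -0.016, 0.022]
ft_force: [0.9, 0.9, 0.1]
grip_width: 0.0852
grasp_force: 0.0
```

Emit:
{"api": "send_rows", "payload": {"steps": "1 -.01 -.038 0 0 0 0;1 -.01 -.038 0 0 0 0;1 -.01 -.038 0 0 0 0;1 -.01 -.038 0 0 0 0;1 -.01 -.038 0 0 0 0"}}

```text
clock: 14.35
eef_pos: [0.4935, 0.0542, 0.3494]
tool_rot: [0.806, 0.592, -0.015, 0.023]
ft_force: [0.8, -1.2, 0.4]
grip_width: 0.0853
grasp_force: 0.0
```

Emit:
{"api": "send_rows", "payload": {"steps": "1 -.01 -.03 0 0 0 0;1 -.01 -.03 0 0 0 0;1 0 0 0 0 0 0;1 0 0 0 0 0 0;1 0 0 0 0 0 0"}}

```text
clock: 14.77
eef_pos: [0.4744, -0.0042, 0.349]
tool_rot: [0.806, 0.591, -0.015, 0.022]
ft_force: [0.5, 0.5, -0.3]
grip_width: 0.0855
grasp_force: 0.0
```

```bash
python3 - <<'E'
from h import *
im=[]
for n in("scene","top"):
    c=camera(n);save(c,f"pics/{n}4.png");W=cloud(c)
    w=W[(W[...,2]>.2)&(W[...,2]<.25)&(np.hypot(W[...,0]-.543,W[...,1]-.2435)<.03)]
    if len(w): t=w[w[:,2]>w[:,2].max()-.006];print(n,"top z",np.percentile(w[:,2],98),"cen",(t.min(0)+t.max(0))/2)
    m=(abs(W[...,2]-.26)<.006)&(W[...,0]<.9)&(W[...,0]>.4)&(W[...,1]>.1)
    k,l,s,ce=cv2.connectedComponentsWithStats(m.astype(np.uint8),connectivity=4)
    for i in range(1,k):
        if s[i,4]>200:
            r=cv2.minAreaRect((W[l==i][:,:2]*1000).astype(np.float32));print(np.round(r[1]),round(r[2],2))
    im.append(cv2.resize(cv2.imread(f"pics/{n}4.png")[20:350,20:420] if n=="scene" else cv2.imread(f"pics/{n}4.png")[100:300,30:272],(400,330)))
cv2.imwrite("pics/j4.png",np.hstack(im))
E
```

```text
scene top z 0.23701689241493068 cen [0.5351995  0.23774224 0.23556298]
[159. 173.] 80.12
```

View pics/j4.png

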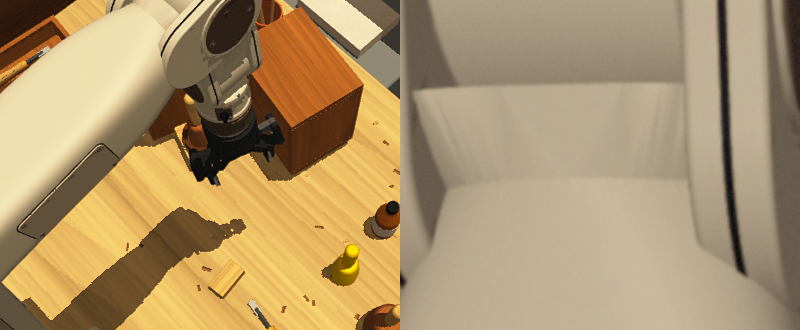

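The arm hides the door in both views, so I move it farther off.

Emit:
{"api": "send_rows", "payload": {"steps": "1 -.015 -.038 0 0 0 0;1 -.015 -.038 0 0 0 0;1 -.015 -.038 0 0 0 0;1 -.015 -.038 0 0 0 0;1 -.015 -.038 0 0 0 0"}}

```text
clock: 15.28
eef_pos: [0.3991, -0.1947, 0.3481]
tool_rot: [0.805, 0.593, -0.016, 0.022]
ft_force: [0.8, -0.6, -0.2]
grip_width: 0.0854
grasp_force: 0.0
```

```bash
python3 - <<'E'
from h import *
im=[]
for n in("scene","top"):
    c=camera(n);save(c,f"pics/{n}5.png");W=cloud(c)
    w=W[(W[...,2]>.2)&(W[...,2]<.25)&(np.hypot(W[...,0]-.543,W[...,1]-.2435)<.03)]
    if len(w): t=w[w[:,2]>np.percentile(w[:,2],98)-.006];print(n,"top z",np.percentile(w[:,2],98),"cen",(t.min(0)+t.max(0))/2)
    m=(abs(W[...,2]-.26)<.006)&(W[...,0]<.9)&(W[...,0]>.4)&(W[...,1]>.1)
    k,l,s,ce=cv2.connectedComponentsWithStats(m.astype(np.uint8),connectivity=4)
    for i in range(1,k):
        if s[i,4]>200:
            r=cv2.minAreaRect((W[l==i][:,:2]*1000).astype(np.float32));print(np.round(r[1]),round(r[2],2))
    for nm,x,y,h in(("large",.529,-.338,.217),("bottle",.696,-.185,.142)):
        w=W[(abs(W[...,2]-h+.003)<.006)&(np.hypot(W[...,0]-x,W[...,1]-y)<.04)]
        if len(w): print(nm,((w.min(0)+w.max(0))/2).round(3))
    im.append(cv2.resize(cv2.imread(f"pics/{n}5.png")[20:350,20:420] if n=="scene" else cv2.imread(f"pics/{n}5.png")[100:300,30:272],(400,330)))
cv2.imwrite("pics/j5.png",np.hstack(im))
E
```

```text
scene top z 0.23713618926597615 cen [0.54221604 0.23685349 0.23570964]
[160. 172.] 79.64
[ 22. 220.] 71.24
large [ 0.53  -0.34   0.214]
bottle [ 0.697 -0.187  0.139]
top top z 0.23525754230510693 cen [0.54234371 0.24158477 0.23305381]
[163. 172.] 79.67
[ 19. 220.] 71.48
bottle [ 0.697 -0.183  0.137]
```

View pics/j5.png

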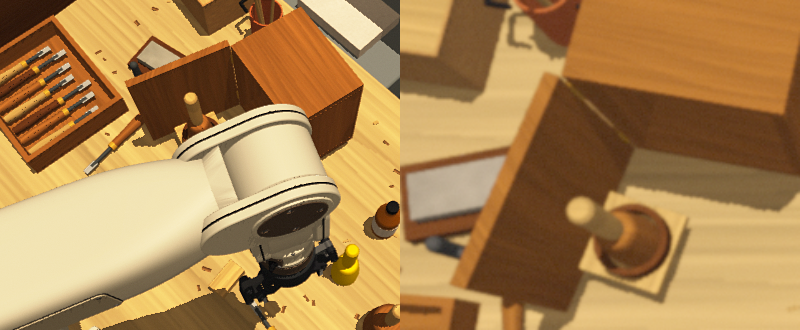

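The mallet stands in the ring: its handle is at right-half pixel (580,212) with the head inside the ring at (632,243). Its top at z 0.235 matches 50 + 185 mm, and it is centred within about 2 mm. The door is at about 98 degrees, and the large mallet and bottle are unmoved. Handing in.

```bash
python3 -c "
from workcell import *
print(job_done())"
```

```text
the job is handed in; nothing more can be done
None
```

The door stands open at about 98°, the small mallet stands handle up in the ring on the shelf floor, the large mallet and oil bottle are where they stood, and the job is handed in; no verdict came back.

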